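Line up the jars and tins by height on the coasters

TASK

Stand the can, the salt shaker, the squat pot and the low spice tin on the row of four round coasters in order of height, one in the middle of each coaster: the tallest at the end where the green canister stands, stepping down to the shortest at the end where the brown cup stands. Keep all of them upright throughout, and leave the canister and the cup where they are.

Things in the scene. Friction and masses are not known exactly. Their poses are not given: they have to be found in the camera images.
- slim_can: tallest of the four things to set out: slim drink can, white with narrow bands, a plain cylinder 132 mm tall and 53 mm across; about 0.3 kg. Origin at the centre of its underside, z up; round, so its yaw does not matter. It stands upright on the bare worktop at the start.
- salt_shaker: second tallest: glass salt shaker with a grey domed top, 90 mm tall, grips like a cylinder 43 mm across; about 0.1 kg. Origin at the centre of its underside, z up; round, so its yaw does not matter. It stands upright on the bare worktop at the start.
- squat_pot: second shortest: squat pot with a blue screw lid, 62 mm tall and 64 mm across, a plain cylinder; about 0.1 kg. Origin at the centre of its underside, z up; round, so its yaw does not matter. It stands upright on the bare worktop at the start.
- spice_tin: shortest: low round metal spice tin with a press-on lid, 36 mm tall and 60 mm across, grips like a plain cylinder; about 0.1 kg. Origin at the centre of its underside, z up; round, so its yaw does not matter. It stands upright on the bare worktop at the start.
- coaster_1: fixed round coaster of dark wood with a lighter wooden disc let into its flat top, 84 mm across (the lighter disc 68 mm), 6 mm thick; the leftmost (largest y) of the row of four, whose centres are about 95 mm apart in a roughly straight row that may stand slightly askew. Origin at the centre of its underside, on the worktop (its top is at z = 0.006); z up, y along the row (to the left end), x away from the robot.
- coaster_2: fixed round coaster of dark wood with a lighter wooden disc let into its flat top, 84 mm across (the lighter disc 68 mm), 6 mm thick; second from the left in the row. Origin at the centre of its underside, on the worktop (its top is at z = 0.006); z up, y along the row (to the left end), x away from the robot.
- coaster_3: fixed round coaster of dark wood with a lighter wooden disc let into its flat top, 84 mm across (the lighter disc 68 mm), 6 mm thick; third from the left in the row. Origin at the centre of its underside, on the worktop (its top is at z = 0.006); z up, y along the row (to the left end), x away from the robot.
- coaster_4: fixed round coaster of dark wood with a lighter wooden disc let into its flat top, 84 mm across (the lighter disc 68 mm), 6 mm thick; the rightmost of the row. Origin at the centre of its underside, on the worktop (its top is at z = 0.006); z up, y along the row (to the left end), x away from the robot.
- canister: green lidded storage canister, 92 mm across, 130 mm tall, standing about 150 mm behind one end of the row of coasters (left end in some starts, right end in others); it marks the end for the tallest thing. Origin at the centre of its underside. Not to be moved.
- cup: brown glazed cup with a pale band, 96 mm across, 80 mm tall, standing behind the other end of the row; it marks the end for the shortest thing. Origin at the centre of its underside. Not to be moved.
Things that resemble listed ones, but are neither listed nor needed, are in the scene too. What is shaped like the slim_can but pink is not meant.

How it is judged (in metres and radians):
At the end, for the whole second after the job is handed in: Counted from the canister's end of the row, the slim can, the salt shaker, the squat pot and the spice tin stand on the four coasters in that order, each centre within 14 mm of its coaster's centre, upright within 0.1 rad, resting on the coaster's top and at rest (((y of canister in the frame of coaster_2 above 0 m and horizontal distance between slim_can and coaster_1 below 0.014 m and horizontal distance between salt_shaker and coaster_2 below 0.014 m and horizontal distance between squat_pot and coaster_3 below 0.014 m and horizontal distance between spice_tin and coaster_4 below 0.014 m) or (y of canister in the frame of coaster_2 below 0 m and horizontal distance between slim_can and coaster_4 below 0.014 m and horizontal distance between salt_shaker and coaster_3 below 0.014 m and horizontal distance between squat_pot and coaster_2 below 0.014 m and horizontal distance between spice_tin and coaster_1 below 0.014 m)) and angle between each of slim_can, salt_shaker, squat_pot, spice_tin's own z axis and vertical below 0.1 rad and height (world z) of slim_can between 0.001 and 0.011 m and linear speed of each of slim_can, salt_shaker, squat_pot, spice_tin below 0.03 m/s and angular speed of each of slim_can, salt_shaker, squat_pot, spice_tin below 0.3 rad/s and height (world z) of salt_shaker between 0.001 and 0.011 m and height (world z) of squat_pot between 0.001 and 0.011 m and height (world z) of spice_tin between 0.001 and 0.011 m); the robot touches nothing.
It fails at once if the canister was shifted more than 20 mm (distance of canister from where it was at the start of the episode above 0.02 m).
It fails at once if the cup was shifted more than 20 mm (distance of cup from where it was at the start of the episode above 0.02 m).
It fails at once if one of the four things was tipped over (angle between any of slim_can, salt_shaker, squat_pot, spice_tin's own z axis and vertical above 0.6 rad).
It also fails if it takes over 88 s, if anything falls off the work surface, if the arm or the gripper's body presses on something with over 40 N, if the wrist force passes 120 N, or if a joint passes its speed limit or range.

ROBOT

A 6-joint arm with a two-finger parallel gripper is mounted at the origin on a cart in front of the work surface, level with it; the furniture and walls round the work are solid. World frame = base frame: x ahead of the robot, y to its left, z up, the work surface at z = 0. Lengths are in m, angles in degrees, forces in N, time in s.
With the tool pointing down it reaches from about 0.275 to 0.825 m from the base axis. Payload 4.9 kg.
Tool frame: the origin (TCP) lies at the very end of the fingers, on their centre line; the grasp point (between the pads) lies 19 mm behind it; z points along the fingers, y is the line along which they close (so a half turn about z gives the same grasp; the last joint's range is limited). The gripper opens to 85 mm and grips with 20 to 120 N. Pads are 22 mm wide; open, the fingers measure 114 mm over their backs; the gripper's body (76 mm by 85 mm) begins 54 mm behind the grasp point. The pads swing forward as they close: fully open they stand 13 mm farther back than shut.
Start: joints at [-80.283, 18.69, -11.035, 60.275, 0, 82.311], TCP at [0.165, -0.525, 0.231] pointing down, gripper open.
Joint ranges: [-152.03, 152.03], [-55.5, 102.48], [-74.3, 77.21], [-110.64, 120.58], [-84.22, 78.4], [-180, 180]. Speed limits (degrees/s): [147.25, 147.25, 180, 180, 180, 180].

INTERFACE

Orientations are given as [roll, pitch, yaw] about the fixed x, y, z axes, in that order (R = Rz(yaw) Ry(pitch) Rx(roll)).
In Python, from rig import robot, cams gives the robot as it stands.
- The arm moves only by the shell command python3 -m inch 'ROWS' [FORCE]. ROWS is JSON, a list of rows, each a list of 5 numbers: the shift along the tool's x, y, z in mm, then the turn about the tool's z in rad, then the opening, from 0 (shut) to 1 (fully open). A call has 1 to 8 rows; each row shifts and turns the commanded pose from where the row before left it, along the tool's axes as they then stand; what a row does not reach is not made up. A row lasts 1/10 s, in which the tool goes at most 50 mm and 8.59 degrees, less where a joint would pass 70% of its speed; a pose out of reach is approached as far as the arm can. A call is refused whole if a number of a shift passes 50 or a number of a turn 0.15, either way. A call with a gripper value outside its range is refused whole. The fingers move at their own pace and stop on an object; FORCE is the grip in N (left out, the last holds). Time passes only in rows, so rows that do not move let the fingers close. It gives the time, the measured TCP pose, the force, the opening and the grip force at its end, in the units of the state.
- robot.sense(): the state, without advancing time (a new reading comes with each control period).
- cams.camera(name): name is "side" or "top"; returns the picture (384x512x3 uint8, blue, green, red); there is no depth.
- cams.camera_params(name): a dict with "camera_matrix" (3x3 intrinsics, pixels), "pose" (4x4, takes a point from camera to world coordinates). Camera axes: x right, y down, z forward; pixel columns grow to the right and rows downward; lengths in m; the calibration is good to about 2 mm. A picture is of the moment at which its call begins. camera_params takes no time and is no camera call.
- robot.hand_in(): hands the job in; it is judged then, once.
Trained networks look in the newest picture that a camera, given by its name, has taken for a name from the list of things; names that differ only in an ending like _2 or _b are one class to them, and where a whole thing is asked for, a point or a joint stands for the part that bears it (a point fixed in the world has none). Each returns a list of dicts, best first, with "confidence" (0 to 1); they miss things now and then, are a little off and sometimes report something else, mostly with a low value. They report only what shows in the picture. A call takes as long as a camera call. They do not tell look-alikes from the thing itself.
- cams.recognise(camera, name): "extent" ([left, top, right, bottom] in pixels, round what is visible of it).
- cams.mark_of(camera, name): "position" ([column, row] in pixels: a listed point, or the origin of a listed thing).
The state is a dict: "t": time; "q": joint angles; "joint_velocities": joint speeds; "effort": joint torques, N m; "tool_pos": TCP position; "ee_rot": TCP orientation; "force": force on the tool from outside, world axes, zero at the start; "ft_torque": the same for the moment, N m; "finger_gap": finger opening in m; "gripper_force": force on a finger pad.
Only numpy, scipy, OpenCV 4.12 (cv2) and the standard library are available. Lean on these libraries where they do the work, as an engineer would, in place of code of your own. Each camera call takes 0.05 s, during which the arm holds its last target. There are 200 camera calls.

## Working session

There is one attempt and no reset: what is moved stays moved. The work goes in short steps, Python scripts to look and compute and a shell command to move; the robot and the scene stay as the last step left them, time stands still between calls to the robot, and variables do not carry over. Pictures are saved under pics/ and viewed, at most 14 in all, crops included, and the job is handed in when it is done.

```bash
mkdir -p pics; ls; cat > h.py <<'E'
from rig import robot, cams
import numpy as np, cv2
def ray(cam,uv,z):
    p=cams.camera_params(cam);K=np.array(p["camera_matrix"]);T=np.array(p["pose"])
    d=T[:3,:3]@np.linalg.solve(K,[uv[0],uv[1],1.]);o=T[:3,3]
    return o+d*(z-o[2])/d[2]
def proj(cam,X):
    p=cams.camera_params(cam);K=np.array(p["camera_matrix"]);T=np.array(p["pose"])
    c=K@(T[:3,:3].T@(np.array(X)-T[:3,3]));return c[:2]/c[2]
E
python3 - <<'E'
from h import *
for c in("top","side"):
    cv2.imwrite(f"pics/{c}0.png",cams.camera(c)); print(c,np.round(cams.camera_params(c)["pose"],3).tolist())
    for n in "slim_can salt_shaker squat_pot spice_tin coaster_1 canister cup".split():
        for r in cams.mark_of(c,n):
            if r["confidence"]>.2: print(n,np.round(r["position"],1),round(r["confidence"],2),np.round(ray(c,r["position"],0)[:2],3))
s=robot.sense();print(s["t"],s["tool_pos"],s["ee_rot"])
E
```

```text
pics
top [[0.024, -0.998, 0.052, 0.437], [-1.0, -0.024, 0.003, -0.011], [-0.002, -0.052, -0.999, 1.239], [0.0, 0.0, 0.0, 1.0]]
slim_can [162.8 219.2] 0.97 [0.392 0.267]
slim_can [220.3 231.1] 0.56 [0.36  0.087]
salt_shaker [334.4 232.1] 0.51 [ 0.365 -0.267]
squat_pot [332.4 198.7] 0.63 [ 0.469 -0.259]
spice_tin [166.6 185.4] 0.77 [0.498 0.259]
coaster_1 [232.2 193.9] 0.97 [0.476 0.053]
coaster_1 [297.7 193.8] 0.87 [ 0.481 -0.151]
coaster_1 [203.4 195.9] 0.85 [0.468 0.143]
coaster_1 [266.5 192.8] 0.7 [ 0.482 -0.054]
canister [208.8 148.8] 0.67 [0.616 0.13 ]
cup [289.6 143.8] 0.77 [ 0.638 -0.123]
side [[0.987, -0.057, 0.15, 0.323], [-0.16, -0.372, 0.914, -1.213], [0.004, -0.927, -0.376, 0.536], [0.0, 0.0, 0.0, 1.0]]
slim_can [201.6 196.9] 0.71 [0.371 0.091]
slim_can [253.2 258.1] 0.25 [ 0.463 -0.275]
salt_shaker [211.4 259.6] 0.93 [ 0.373 -0.268]
squat_pot [252.3 254.3] 0.94 [ 0.464 -0.258]
coaster_1 [248.6 217.6] 0.77 [ 0.483 -0.067]
coaster_1 [233.  187.6] 0.69 [0.467 0.149]
coaster_1 [242.4 202.7] 0.65 [0.479 0.032]
coaster_1 [255.7 231.7] 0.47 [ 0.488 -0.149]
canister [283. 186.] 0.61 [0.615 0.14 ]
cup [308.7 221.8] 0.92 [ 0.629 -0.114]
0.8 [ 0.1645576  -0.52483617  0.2312942 ] [ 1.79997728e+02 -4.37673925e-04  1.74059824e+01]
```

View pics/top0.png

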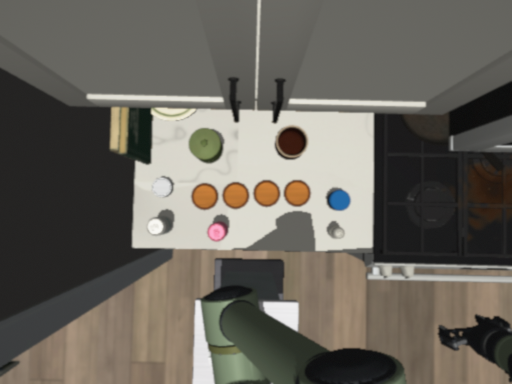

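View pics/side0.png

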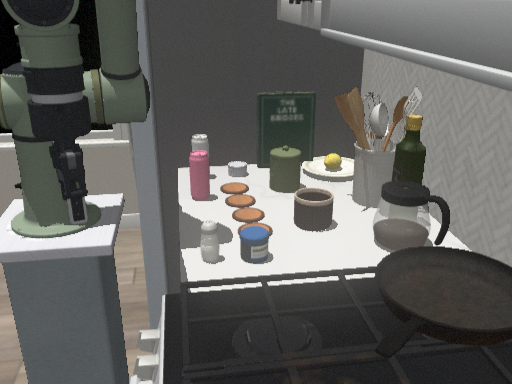

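Canister (205,144) is at the left end and cup (291,142) at the right. The white can is at (157,226), with a pink look-alike at (217,232). The tin is at (162,187), pot (339,200), shaker (338,232), and the coasters run from (204,196) to (297,193). I'll refine these with blob centroids.

```bash
python3 - <<'E'
from h import *
im=cv2.imread("pics/top0.png"); hsv=cv2.cvtColor(im,cv2.COLOR_BGR2HSV)
m=cv2.inRange(hsv,(3,110,80),(22,255,255)); m[:175]=0;m[215:]=0;m[:,:185]=0;m[:,315:]=0
n,_,st,ce=cv2.connectedComponentsWithStats(m)
for i in range(1,n):
    if st[i,4]>100: print("coaster",st[i],ce[i].round(1),ray("top",ce[i],.006)[:2].round(4))
m=cv2.inRange(hsv,(95,100,40),(125,255,255)); m[:,:320]=0;m[:,360:]=0
n,_,st,ce=cv2.connectedComponentsWithStats(m)
for i in range(1,n):
    if st[i,4]>100: print("pot",st[i],ce[i].round(1),ray("top",ce[i],.06)[:2].round(4))
for n in "slim_can salt_shaker squat_pot spice_tin".split():
    for c in("top","side"):
        for r in cams.recognise(c,n)[:2]: print(n,c,round(r["confidence"],2),np.round(r["extent"],1))
a=cv2.resize(im[170:255,135:185],None,fx=7,fy=7,interpolation=cv2.INTER_CUBIC)
b=cv2.resize(im[170:255,315:365],None,fx=7,fy=7,interpolation=cv2.INTER_CUBIC)
cv2.imwrite("pics/c1.png",np.hstack([a,b]))
E
```

```text
coaster [254 181  25  25 485] [266.2 193. ] [ 0.4814 -0.0526]
coaster [285 181  25  25 486] [296.7 192.8] [ 0.4843 -0.1472]
coaster [223 183  25  25 485] [235.2 195. ] [0.4727 0.0434]
coaster [192 184  25  25 490] [204.3 196. ] [0.4674 0.1393]
pot [328 190  22  20 341] [338.6 199.6] [ 0.4648 -0.2657]
slim_can top 0.69 [145.4 215.  172.3 232.7]
slim_can top 0.54 [206.5 223.4 226.9 244. ]
slim_can side 0.74 [188.5 133.8 207.  150.2]
slim_can side 0.73 [190.5 149.1 208.7 199.6]
salt_shaker top 0.5 [325.9 223.1 343.  239.7]
salt_shaker side 0.86 [200.9 221.9 218.2 267.5]
squat_pot top 0.67 [326.7 188.4 354.3 210.6]
squat_pot top 0.43 [187.4 128.5 221.2 159.6]
squat_pot side 0.73 [241.2 225.3 268.  264.9]
spice_tin top 0.64 [152.1 177.8 174.1 196.9]
spice_tin side 0.8 [227.1 161.3 248.1 178.6]
```

View pics/c1.png

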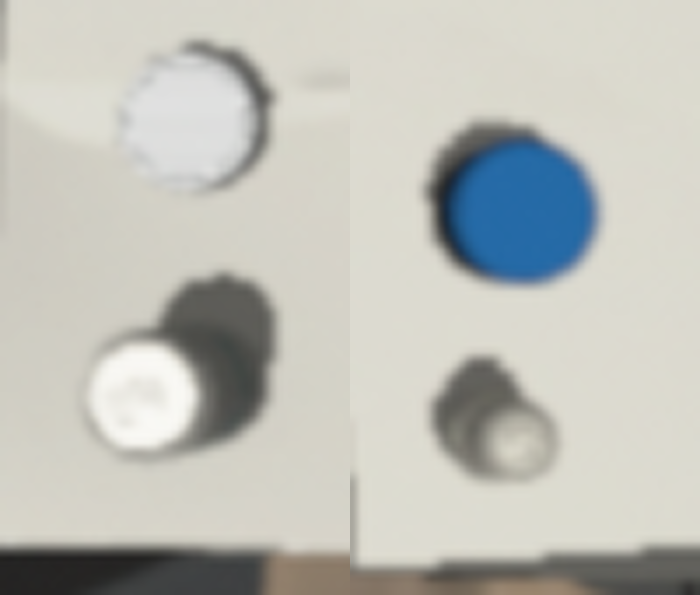

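```bash
python3 - <<'E'
from h import *
for n,uv,z in (("tin",(161.7,186.7),.036),("can",(155.3,226.1),.132),("pot",(339.6,199.7),.062),("shaker",(338.7,232.4),.082)):
    p=ray("top",uv,z); print(n,p.round(4), "side proj base",proj("side",[p[0],p[1],0]).round(1),"top",proj("side",p).round(1))
E
```

```text
tin [0.4917 0.2656 0.036 ] side proj base [236.8 174. ] top [236.7 163.2]
can [0.3774 0.2574 0.132 ] side proj base [200.8 176.7] top [199.1 135.8]
pot [ 0.4646 -0.2683  0.062 ] side proj base [253.4 256.5] top [253.4 231. ]
shaker [ 0.3694 -0.2626  0.082 ] side proj base [209.6 258.5] top [208.3 224.3]
```

```bash
python3 -m inch '[[0,0,0,-0.14,1],[0,0,0,-0.14,1],[0,0,0,-0.14,1],[0,0,0,-0.14,1],[0,0,0,-0.14,1],[0,0,0,-0.14,1],[0,0,0,-0.14,1],[0,0,0,-0.14,1]]'
```

```text
t: 2.0
tool_pos: [0.1645, -0.5248, 0.2313]
ee_rot: [-180.0, 0.0, 81.9]
force: [0.7, 0.0, -0.8]
finger_gap: 0.0853
gripper_force: 0.0
```

```bash
python3 -m inch '[[0,0,0,-0.141,1],[30,24,0,0,0.7],[40,31,0,0,0.7],[40,31,0,0,0.7],[40,31,0,0,0.7],[40,31,0,0,0.7],[40,31,0,0,0.7],[32,26,0,0,0.7]]'
```

```text
t: 2.8
tool_pos: [0.3703, -0.2643, 0.2316]
ee_rot: [180.0, 0.0, 89.7]
force: [1.1, -0.6, 0.2]
finger_gap: 0.0596
gripper_force: 0.0
```

```bash
python3 - <<'E'
from h import *
im=cams.camera("side")
cv2.imwrite("pics/s1.png",cv2.resize(im[60:300,120:330],None,fx=2.5,fy=2.5,interpolation=cv2.INTER_CUBIC)); s=robot.sense();print(s["tool_pos"],s["ee_rot"],s["finger_gap"])
E
```

```text
[ 0.37313854 -0.26014203  0.23159421] [179.80761674  -0.20456823  90.02864671] 0.05999178547882286
```

View pics/s1.png

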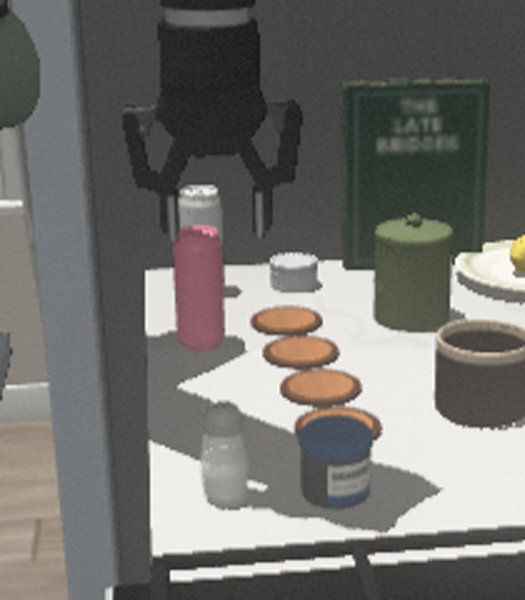

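The gripper is over the shaker, and the layout matches the top view. Next I descend and grip.

```bash
python3 -m inch '[[0,0,40,0,0.75],[0,0,40,0,0.75],[0,0,40,0,0.75],[0,0,35,0,0.75],[0,0,25,0,0.75],[0,0,15,0,0.75],[0,0,4,0,0.75],[0,0,0,0,0.75]]' 30; python3 -m inch '[[0,0,0,0,0.3],[0,0,0,0,0.3],[0,0,0,0,0.3],[0,0,0,0,0.3],[0,0,0,0,0.3]]' 30
```

```text
t: 3.65
tool_pos: [0.369, -0.2665, 0.0321]
ee_rot: [-180.0, -0.0, 89.6]
force: [-0.1, 0.2, -0.1]
finger_gap: 0.0638
gripper_force: 0.0
t: 4.15
tool_pos: [0.3699, -0.2672, 0.0333]
ee_rot: [179.9, 0.1, 89.7]
force: [0.2, 0.4, 6.1]
finger_gap: 0.0432
gripper_force: 19.6
```

```bash
python3 -m inch '[[0,0,-20,0,0.3],[0,0,-35,0,0.3],[0,0,-35,0,0.3],[20,6,-10,0,0.3],[40,13,0,0,0.3],[45,15,0,0,0.3],[45,15,0,0,0.3],[45,15,0,0,0.3]]'; python3 -m inch '[[45,15,0,0,0.3],[40,13,0,0,0.3],[20,8,0,0,0.3],[8,3,0,0,0.3],[0,0,0,0,0.3],[0,0,0,0,0.3]]'
python3 - <<'E'
from h import *
im=cams.camera("top")
cv2.imwrite("pics/t1.png",cv2.resize(im[170:260,180:300],None,fx=6,fy=6,interpolation=cv2.INTER_CUBIC))
im=cams.camera("side")
cv2.imwrite("pics/s2.png",cv2.resize(im[60:300,120:330],None,fx=2.5,fy=2.5,interpolation=cv2.INTER_CUBIC)); s=robot.sense();print(s["tool_pos"],s["ee_rot"],s["finger_gap"])
E
```

```text
t: 4.95
tool_pos: [0.4347, -0.0701, 0.1326]
ee_rot: [180.0, 0.0, 89.6]
force: [1.5, -0.2, -0.9]
finger_gap: 0.0429
gripper_force: 23.4
t: 5.55
tool_pos: [0.4736, 0.0402, 0.1322]
ee_rot: [-180.0, 0.0, 89.6]
force: [0.2, -0.1, -0.4]
finger_gap: 0.0429
gripper_force: 23.4
[0.47362618 0.0397906  0.13222308] [-1.79970457e+02  1.56060763e-02  8.95469594e+01] 0.0429703711783615
```

View pics/s2.png

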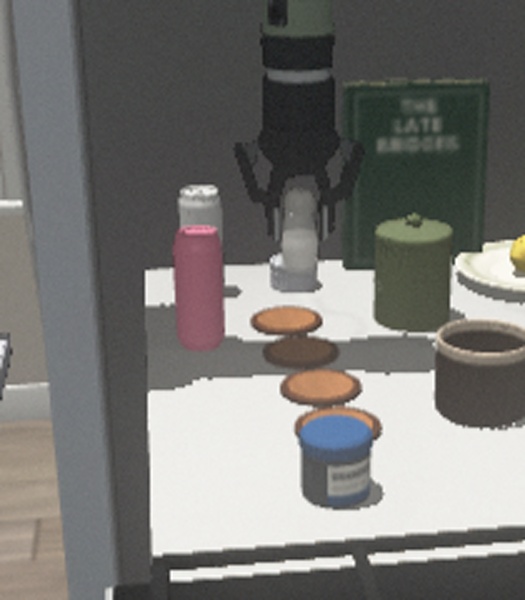

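The shaker is held upright over coaster 2. I'll lower it and release.

```bash
python3 -m inch '[[0,0,30,0,0.3],[0,0,30,0,0.3],[0,0,20,0,0.3],[0,0,9,0,0.3],[0,0,3,0,0.3],[0,0,0,0,0.3],[0,0,0,0,0.3]]'; python3 -m inch '[[0,0,0,0,0.7],[0,0,0,0,0.7],[0,0,0,0,0.7],[0,0,-10,0,0.7],[0,0,-40,0,0.7],[0,0,-40,0,0.7],[0,0,-40,0,0.7]]'
```

```text
t: 6.35
tool_pos: [0.475, 0.0406, 0.0412]
ee_rot: [179.9, 0.0, 89.6]
force: [-0.7, 0.0, 0.3]
finger_gap: 0.0428
gripper_force: 23.4
t: 7.05
tool_pos: [0.4737, 0.041, 0.1724]
ee_rot: [-180.0, 0.0, 89.7]
force: [0.2, 0.6, -0.7]
finger_gap: 0.0601
gripper_force: 0.0
```

```bash
python3 -m inch '[[-20,0,0,0,1],[-45,-2,0,0,1],[-45,-2,0,0,1],[-45,-2,0,0,1],[-45,-2,0,0,1],[-45,-1,0,0,1],[-40,0,0,0,1],[-23,0,0,0,1]]'; python3 -m inch '[[0,0,0,0,1],[0,0,0,0,1]]'
python3 - <<'E'
from h import *
im=cams.camera("top")
cv2.imwrite("pics/t2.png",cv2.resize(im[150:250,180:310],None,fx=6,fy=6,interpolation=cv2.INTER_CUBIC));s=robot.sense();print(s["tool_pos"])
print([proj("top",[.4727,.0434,z]).round(1)for z in(.006,.088)])
E
```

```text
t: 7.85
tool_pos: [0.4631, -0.2702, 0.1712]
ee_rot: [179.9, 0.1, 89.5]
force: [-0.4, 0.2, 0.1]
finger_gap: 0.0852
gripper_force: 0.0
t: 8.05
tool_pos: [0.4629, -0.267, 0.1706]
ee_rot: [-180.0, -0.0, 89.6]
force: [-0.0, 0.8, -0.3]
finger_gap: 0.0852
gripper_force: 0.0
[ 0.46293389 -0.26621743  0.17051443]
[array([235.2, 195. ]), array([234. , 194.2])]
```

View pics/t2.png

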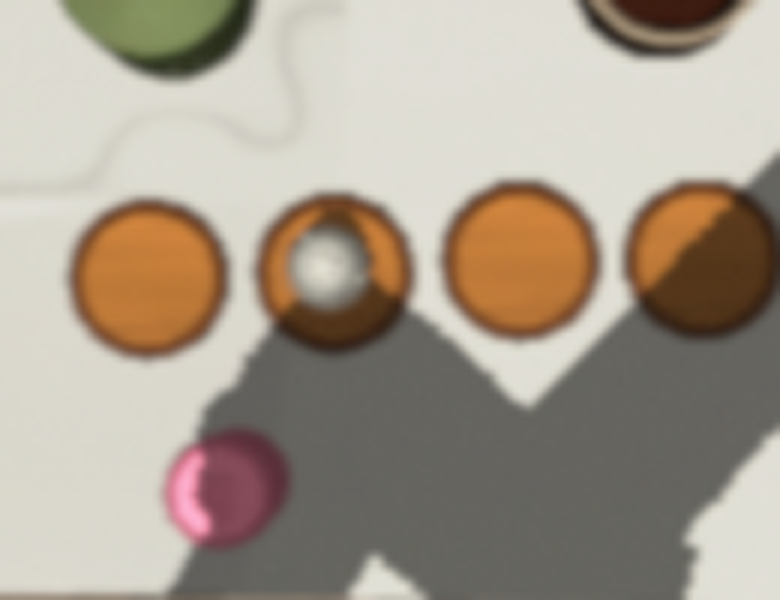

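The shaker sits at about (234.4,194.1) against an expected (234.0,194.2), so it is well centred. Pot next.

```bash
python3 -m inch '[[0,2,35,0,1],[0,0,40,0,1],[0,0,35,0,1],[0,0,22,0,1],[0,0,10,0,1],[0,0,4,0,1],[0,0,0,0,1]]'; python3 -m inch '[[0,0,0,0,0.5],[0,0,0,0,0.5],[0,0,0,0,0.5],[0,0,0,0,0.5],[0,0,0,0,0.5]]' 30
```

```text
t: 8.8
tool_pos: [0.4657, -0.2667, 0.0248]
ee_rot: [180.0, 0.0, 89.7]
force: [1.0, -1.4, -0.1]
finger_gap: 0.0856
gripper_force: 0.0
t: 9.3
tool_pos: [0.4662, -0.2676, 0.0258]
ee_rot: [179.9, 0.1, 89.7]
force: [-0.3, 1.0, 6.1]
finger_gap: 0.0629
gripper_force: 32.7
```

```bash
python3 -m inch '[[0,0,-20,0,0.5],[0,0,-35,0,0.5],[20,2,-5,0,0.5],[40,3,0,0,0.5],[45,3,0,0,0.5],[45,3,0,0,0.5],[40,3,0,0,0.5],[25,1,0,0,0.5]]'; python3 -m inch '[[0,0,0,0,0.5],[0,0,0,0,0.5],[0,0,0,0,0.5]]'
```

```text
t: 10.1
tool_pos: [0.4814, -0.0496, 0.0848]
ee_rot: [180.0, -0.0, 89.8]
force: [1.4, -0.3, -0.8]
finger_gap: 0.063
gripper_force: 33.4
t: 10.4
tool_pos: [0.4819, -0.053, 0.0846]
ee_rot: [180.0, 0.0, 89.6]
force: [-0.1, 0.2, -1.1]
finger_gap: 0.0629
gripper_force: 33.4
```

```bash
python3 -m inch '[[0,0,25,0,0.5],[0,0,15,0,0.5],[0,0,9,0,0.5],[0,0,3,0,0.5],[0,0,0,0,0.5],[0,0,0,0,0.5]]'; python3 -m inch '[[0,0,0,0,1],[0,0,0,0,1],[0,0,0,0,1],[0,0,-10,0,1],[0,0,-40,0,1],[0,0,-40,0,1],[0,0,-40,0,1],[0,0,-50,0,1]]'
```

```text
t: 11.0
tool_pos: [0.4821, -0.0527, 0.0327]
ee_rot: [179.9, 0.0, 89.6]
force: [0.5, 0.2, -1.5]
finger_gap: 0.0628
gripper_force: 33.3
t: 11.8
tool_pos: [0.4804, -0.0517, 0.2138]
ee_rot: [-179.9, -0.0, 89.7]
force: [1.2, -0.5, -0.5]
finger_gap: 0.0855
gripper_force: 0.0
```

```bash
python3 -m inch '[[25,-8,0,0,1],[40,-14,0,0,1],[45,-15,0,0,1],[45,-15,0,0,1],[45,-15,0,0,1],[45,-15,0,0,1],[40,-14,0,0,1],[24,-8,0,0,1]]'; python3 -m inch '[[0,0,0,0,0.9],[0,0,0,0,0.9],[0,0,0,0,0.9]]'
```

```text
t: 12.6
tool_pos: [0.3779, 0.26, 0.2132]
ee_rot: [180.0, -0.1, 89.8]
force: [0.6, 0.3, -0.5]
finger_gap: 0.0857
gripper_force: 0.0
t: 12.9
tool_pos: [0.3796, 0.2567, 0.2126]
ee_rot: [180.0, 0.0, 89.6]
force: [0.5, 0.5, -0.5]
finger_gap: 0.0774
gripper_force: 0.0
```

```bash
python3 - <<'E'
from h import *
im=cams.camera("top")
cv2.imwrite("pics/t3.png",cv2.resize(im[150:250,135:285],None,fx=5,fy=5,interpolation=cv2.INTER_CUBIC));s=robot.sense();print(s["tool_pos"])
im=cams.camera("side")
cv2.imwrite("pics/s3.png",cv2.resize(im[60:300,120:330],None,fx=2.5,fy=2.5,interpolation=cv2.INTER_CUBIC))
print(proj("top",[.4814,-.0526,.068]))
E
```

```text
[0.37975022 0.25659496 0.2124982 ]
[266.92435077 192.21957813]
```

View pics/t3.png

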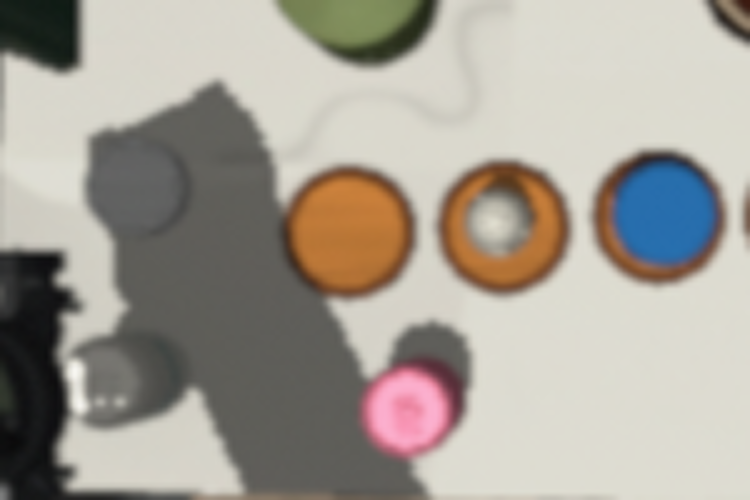

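View pics/s3.png

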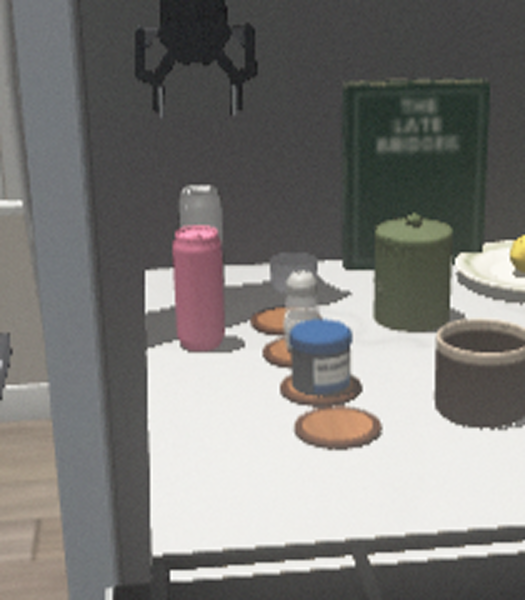

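The pot is about 3 mm off centre, which is fine. Both pictures show the gripper above the white can. Descend and grip.

```bash
python3 -m inch '[[0,-2,30,0,0.9],[0,0,35,0,0.9],[0,0,35,0,0.9],[0,0,22,0,0.9],[0,0,11,0,0.9],[0,0,4,0,0.9],[0,0,0,0,0.9]]'; python3 -m inch '[[0,0,0,0,0.4],[0,0,0,0,0.4],[0,0,0,0,0.4],[0,0,0,0,0.4],[0,0,0,0,0.4]]' 40
```

```text
t: 13.7
tool_pos: [0.3779, 0.2573, 0.0755]
ee_rot: [180.0, -0.0, 89.6]
force: [-0.2, 0.3, 1.1]
finger_gap: 0.0766
gripper_force: 0.0
t: 14.2
tool_pos: [0.3781, 0.258, 0.0766]
ee_rot: [179.9, -0.1, 89.7]
force: [-1.2, -0.6, 5.9]
finger_gap: 0.0529
gripper_force: 36.4
```

```bash
python3 -m inch '[[0,0,-20,0,0.4],[0,0,-25,0,0.4],[-10,5,-5,0,0.4],[-25,18,0,0,0.4],[-30,23,0,0,0.4],[-28,23,0,0,0.4],[-18,15,0,0,0.4],[-7,5,0,0,0.4]]'; python3 -m inch '[[0,0,0,0,0.4],[0,0,0,0,0.4],[0,0,0,0,0.4]]'
```

```text
t: 15.0
tool_pos: [0.4673, 0.1365, 0.1248]
ee_rot: [180.0, 0.0, 89.5]
force: [-0.3, 0.3, -2.7]
finger_gap: 0.0531
gripper_force: 38.1
t: 15.3
tool_pos: [0.4646, 0.1397, 0.125]
ee_rot: [-179.9, -0.0, 89.7]
force: [0.6, -0.1, -2.9]
finger_gap: 0.0527
gripper_force: 38.1
```

```bash
python3 -m inch '[[0,2,20,0,0.4],[0,0,12,0,0.4],[0,0,7,0,0.4],[0,0,3,0,0.4],[0,0,0,0,0.4],[0,0,0,0,0.4]]'; python3 -m inch '[[0,0,0,0,0.9],[0,0,0,0,0.9],[0,0,0,0,0.9],[0,0,-10,0,0.9],[0,0,-35,0,0.9],[0,0,-40,0,0.9],[0,0,-35,0,0.9]]'
```

```text
t: 15.9
tool_pos: [0.4679, 0.1391, 0.0836]
ee_rot: [180.0, -0.0, 89.7]
force: [-0.3, -0.3, -2.3]
finger_gap: 0.0527
gripper_force: 38.3
t: 16.6
tool_pos: [0.4678, 0.139, 0.2058]
ee_rot: [179.9, -0.0, 89.7]
force: [0.5, 0.7, 0.5]
finger_gap: 0.0767
gripper_force: 0.0
```

```bash
python3 -m inch '[[20,4,0,0,1],[40,8,0,0,1],[40,8,20,0,1],[22,4,30,0,1],[5,0,35,0,1],[0,0,20,0,1],[0,0,0,0,1],[0,0,0,0,1]]'; python3 -m inch '[[0,0,0,0,1]]'
```

```text
t: 17.4
tool_pos: [0.4927, 0.2658, 0.0991]
ee_rot: [180.0, -0.0, 89.6]
force: [1.3, 0.2, 0.3]
finger_gap: 0.0856
gripper_force: 0.0
t: 17.5
tool_pos: [0.4938, 0.2661, 0.1002]
ee_rot: [179.8, -0.1, 89.6]
force: [-0.2, -0.9, -0.4]
finger_gap: 0.0853
gripper_force: 0.0
```

```bash
python3 - <<'E'
from h import *
im=cams.camera("side")
cv2.imwrite("pics/s4.png",cv2.resize(im[90:270,150:330],None,fx=3.3,fy=3.3,interpolation=cv2.INTER_CUBIC));print(robot.sense()["tool_pos"])
E
```

```text
[0.49382753 0.26604929 0.1002098 ]
```

View pics/s4.png

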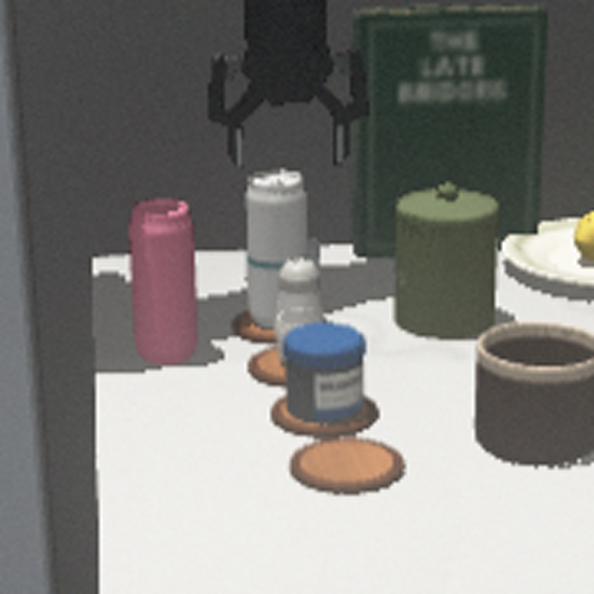

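The can, shaker and pot stand upright on their coasters. The gripper is centred on column 237, which is where the tin is. Descend and grip.

```bash
python3 -m inch '[[0,-1,30,0,1],[0,-1,30,0,1],[0,0,18,0,1],[0,0,9,0,1],[0,0,4,0,1],[0,0,0,0,1],[0,0,0,0,1]]'; python3 -m inch '[[0,0,0,0,0.5],[0,0,0,0,0.5],[0,0,0,0,0.5],[0,0,0,0,0.5],[0,0,0,0,0.5]]' 30
```

```text
t: 18.25
tool_pos: [0.4915, 0.2662, 0.0085]
ee_rot: [179.9, -0.0, 89.7]
force: [0.5, 0.3, -0.2]
finger_gap: 0.0856
gripper_force: 0.0
t: 18.75
tool_pos: [0.4911, 0.2661, 0.0082]
ee_rot: [179.9, -0.0, 89.7]
force: [-0.3, -1.2, 5.9]
finger_gap: 0.0593
gripper_force: 31.9
```

```bash
python3 -m inch '[[0,0,-20,0,0.5],[0,0,-40,0,0.5],[0,0,-45,0,0.5],[0,0,-45,0,0.5],[0,0,-35,0,0.5],[-15,0,-5,0,0.5],[-30,-1,0,0,0.5],[-40,-1,0,0,0.5]]'; python3 -m inch '[[-45,-1,0,0,0.5],[-45,-1,0,0,0.5],[-45,-1,0,0,0.5],[-45,-1,0,0,0.5],[-45,-1,0,0,0.5],[-45,0,0,0,0.5],[-38,0,0,0,0.5],[-20,0,0,0,0.5]]'; python3 -m inch '[[0,0,0,0,0.5],[0,0,0,0,0.5],[0,0,0,0,0.5]]'
```

```text
t: 19.55
tool_pos: [0.4874, 0.1804, 0.1967]
ee_rot: [-180.0, 0.0, 89.8]
force: [0.3, -1.0, -1.9]
finger_gap: 0.0591
gripper_force: 33.2
t: 20.35
tool_pos: [0.4797, -0.1502, 0.1961]
ee_rot: [-179.9, 0.0, 89.5]
force: [0.5, 0.9, -1.0]
finger_gap: 0.0593
gripper_force: 33.2
t: 20.65
tool_pos: [0.4802, -0.1461, 0.1966]
ee_rot: [-179.9, -0.1, 89.7]
force: [0.2, -0.4, -1.4]
finger_gap: 0.0589
gripper_force: 33.2
```

```bash
python3 -m inch '[[-1,3,30,0,0.5],[0,1,40,0,0.5],[0,0,45,0,0.5],[0,0,35,0,0.5],[0,0,20,0,0.5],[0,0,8,0,0.5],[0,0,0,0,0.5],[0,0,0,0,0.5]]'
```

```text
t: 21.45
tool_pos: [0.4858, -0.148, 0.0202]
ee_rot: [179.9, 0.0, 89.7]
force: [0.0, 0.5, -1.1]
finger_gap: 0.0595
gripper_force: 33.1
```

```bash
python3 -m inch '[[0,0,4,0,0.5],[0,0,2,0,0.5],[0,0,0,0,0.5]]'; python3 -m inch '[[0,0,0,0,1],[0,0,0,0,1],[0,0,0,0,1],[0,0,-10,0,1],[0,0,-40,0,1],[0,0,-40,0,1],[0,0,-40,0,1],[0,0,-40,0,1]]'; python3 -m inch '[[-30,-20,0,0,1],[-40,-30,0,0,1],[-45,-30,0,0,1],[-45,-30,0,0,1],[-30,-20,0,0,1],[0,0,0,0,1],[0,0,0,0,1],[0,0,0,0,1]]'
python3 - <<'E'
from h import *
im=cams.camera("top"); 
cv2.imwrite("pics/t5.png",cv2.resize(im[150:250,180:310],None,fx=6,fy=6,interpolation=cv2.INTER_CUBIC))
im=cams.camera("side")
cv2.imwrite("pics/s5.png",cv2.resize(im[90:270,150:330],None,fx=3.3,fy=3.3,interpolation=cv2.INTER_CUBIC))
for n,c,z in(("can",(.4674,.1393),.138),("shaker",(.4727,.0434),.088),("pot",(.4814,-.0526),.068),("tin",(.4843,-.1472),.042)): print(n,((proj("top",[*c,z])-[180,150]+.5)*6-.5).round())
E
```

```text
t: 21.75
tool_pos: [0.4859, -0.1485, 0.0143]
ee_rot: [179.9, 0.0, 89.7]
force: [0.5, 0.9, 2.1]
finger_gap: 0.059
gripper_force: 33.3
t: 22.55
tool_pos: [0.4846, -0.148, 0.1856]
ee_rot: [180.0, 0.0, 89.7]
force: [0.4, -0.1, -0.2]
finger_gap: 0.085
gripper_force: 0.0
t: 23.35
tool_pos: [0.3587, -0.3297, 0.1835]
ee_rot: [180.0, -0.0, 89.7]
force: [-0.0, 0.1, 0.1]
finger_gap: 0.0854
gripper_force: 0.0
can [114. 270.]
shaker [326. 268.]
pot [524. 256.]
tin [711. 256.]
```

View pics/t5.png

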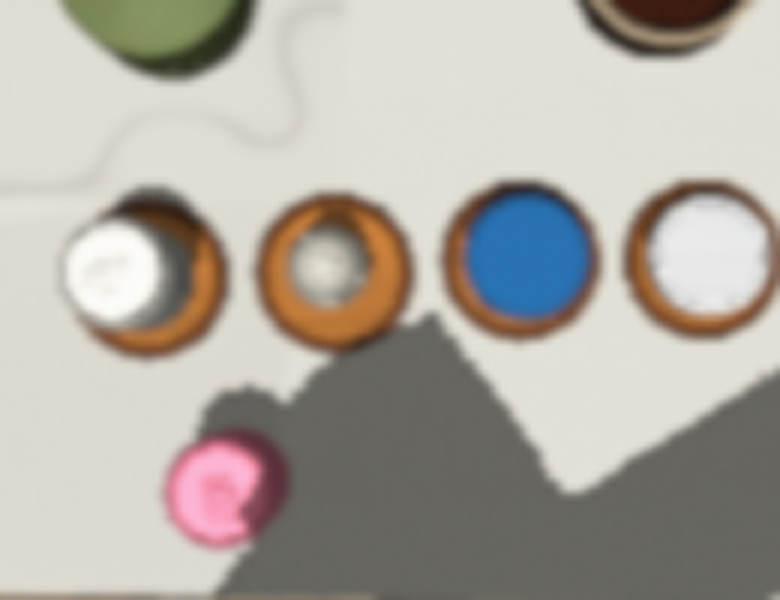

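View pics/s5.png

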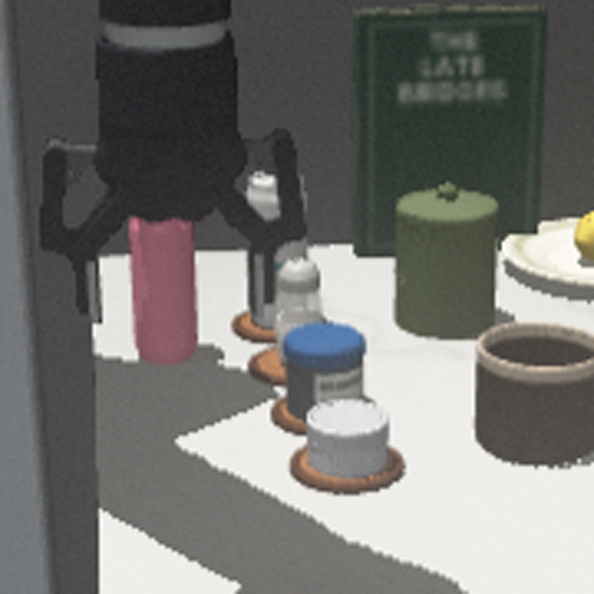

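Observed centres are can (112,271), shaker (328,265), pot (529,256) and tin (710,255). All are within about 3 mm of target, and the gripper is clear.

```bash
python3 -c "from rig import robot; print(robot.hand_in())"
```

```text
the job is handed in; nothing more can be done
None
```

The job is handed in at about 24 s: can, salt shaker, pot and spice tin stand upright on coasters 1 to 4 from the canister's end, each within about 3 mm of centre by the last top picture; the hand-in gave no verdict.

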